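Hang the dried finds baskets and lock the drying cabinet

TASK

Draw back the bolt of the blue drying cabinet, pull the drawer out by its handle and take out every basket of sherds; hang each one by its handle on a hook of its own on the rack. Then push the drawer fully home and slide the bolt all the way back into its keeper. Leave the other things on the bench where they are.

Things in the scene. Friction and masses are not known exactly. Their poses are not given: they have to be found in the camera images.
- cabinet: Drying cabinet, fixed: blue carcass 210 deep x 300 wide x 155 mm high with one drawer behind a white front. Origin on the bench under the middle of the carcass's front face. Its x axis points into the cabinet (the drawer pulls out along -x), y along the front, z up. The drawer's white front, 30 mm thick and 150 mm high, lies before the carcass (x from -30 to 0 mm when shut). It may stand on either side of the bench.
- drawer (a joint): How far the drawer is pulled out, m: 0 shut, 0.17 at its stop. Sliding friction about 2 N (a little more with its load), stays where it is left. While the bolt is in its keeper the drawer has only 3 to 4 mm of play. The inside is 139 mm deep (from the white front's back), 258 mm wide, floor 24 mm above the bench, side and rear walls up to 60 mm; at 0.15 all of the inside is in the open.
- drawer_handle (a point): Middle of the drawer's handle: a dark round bar 10 mm thick and 110 mm long along the cabinet's y, 138 mm above the bench, 50 mm out from the white front; moves with the drawer.
- bolt (a joint): Slide bolt lying along y on the top edge of the drawer's white front, carried by the drawer: 0 fully home in its keeper (locked), 0.036 fully drawn, m. Drawn by moving its red knob along the cabinet's +y; friction about 1.5 N, stays where it is left. The steel keeper post (top 168 mm above the bench) stands before the bolt's end on the cabinet's -y side; the bolt clears it when drawn by more than 0.022, and can be shut again only when the drawer is within 3 mm of shut.
- bolt_knob (a point): Red upright knob of the bolt, 16 mm across; this point is on its axis 10 mm below its top (top 200 mm, foot 165 mm above the bench). Moves with the bolt and the drawer.
- rack: Hanging rack, fixed: white base 110 x 360 x 10 mm, two posts, a level rail 183 mm up along the rack's y (16 mm thick, posts at y = -170 and +170 mm), and three dark hooks that reach from the rail along the rack's -x. Origin on the bench under the middle of the rail; x axis points away from the hooks' tips, z up. It may stand on either side of the bench.
- hook0 (a point): Lowest part of the hook at the rack's y = -120 mm: the top of its flat bar (12 mm wide along y, 6 mm thick, a level seat 26 mm long), 169 mm above the bench and 59 mm out (-x) from the rail. A hung handle rests here. Outward the hook rises to a tip 27 mm farther out, whose top is 26 mm higher than this point; inward it rises gently to the rail (top of the rail 22 mm above this point). Frame axes as the rack's.
- hook1 (a point): The same on the hook at y = 0.
- hook2 (a point): The same on the hook at y = +120 mm.
- basket0: White plastic basket 75 (x) x 55 (y) x 45 mm high holding sherds fixed in it, 0.10 to 0.20 kg, with a stiff steel bail handle that always stands upright: posts at x = -42 and +42 mm, joined by a straight square bar along x, 9 x 9 mm, its axis 105 mm above the underside; the free window between rim and bar is 55 mm high and 75 mm wide. Origin at the centre of its underside, z up. May be absent.
- basket1: The same in yellow. May be absent.
- basket2: The same in green. May be absent.
- handle0 (a point): Middle of basket0's handle bar, on its axis.
- handle1 (a point): Middle of basket1's handle bar, on its axis.
- handle2 (a point): Middle of basket2's handle bar, on its axis.
- specimen_jar: Glass jar, 70 mm across, 130 mm high, at the left of the bench; leave it alone. Origin at its foot.
- white_bottle: White bottle, 56 mm across, 150 mm high, at the right of the bench; leave it alone. Origin at its foot.
- tape_roll: Blue roll of tape lying flat, 60 mm across, 20 mm high, between cabinet and rack; leave it alone. Origin under its centre.
- soft_brush: Brush lying at the right near the robot; leave it alone.
- wood_block: Wooden block 90 x 50 x 30 mm lying at the left near the robot; leave it alone.
- glove_box: Paper glove box 110 x 220 x 70 mm at the left edge; leave it alone.

How it is judged:
On the way, in this order (a step that is already met when the one before it is completed fails the run):
1. the bolt is drawn while the drawer is still shut (value of joint bolt above 0.022 m and value of joint drawer below 0.02 m), for 0.1 s.
2. the drawer is pulled out (value of joint drawer above 0.1 m), for 0.2 s.
At the end, for the whole second after the job is handed in: Every basket there hangs on a hook of its own, at most swinging (under 0.8 m/s, tilted under 0.8 rad): handle bar's middle within 32 mm along the hook's x, 36 mm along y, -12 to +24 mm in height of the hook's point; drawer shut within 6 mm, bolt home within 9 mm (((x of handle0 in the frame of hook0 between -0.032 and 0.032 m and y of handle0 in the frame of hook0 between -0.036 and 0.036 m and z of handle0 in the frame of hook0 between -0.012 and 0.024 m) or (x of handle0 in the frame of hook1 between -0.032 and 0.032 m and y of handle0 in the frame of hook1 between -0.036 and 0.036 m and z of handle0 in the frame of hook1 between -0.012 and 0.024 m) or (x of handle0 in the frame of hook2 between -0.032 and 0.032 m and y of handle0 in the frame of hook2 between -0.036 and 0.036 m and z of handle0 in the frame of hook2 between -0.012 and 0.024 m)) and angle between each of basket0, basket1, basket2's own z axis and vertical below 0.8 rad and linear speed of each of basket0, basket1, basket2 below 0.8 m/s and ((x of handle1 in the frame of hook0 between -0.032 and 0.032 m and y of handle1 in the frame of hook0 between -0.036 and 0.036 m and z of handle1 in the frame of hook0 between -0.012 and 0.024 m) or (x of handle1 in the frame of hook1 between -0.032 and 0.032 m and y of handle1 in the frame of hook1 between -0.036 and 0.036 m and z of handle1 in the frame of hook1 between -0.012 and 0.024 m) or (x of handle1 in the frame of hook2 between -0.032 and 0.032 m and y of handle1 in the frame of hook2 between -0.036 and 0.036 m and z of handle1 in the frame of hook2 between -0.012 and 0.024 m)) and ((x of handle2 in the frame of hook0 between -0.032 and 0.032 m and y of handle2 in the frame of hook0 between -0.036 and 0.036 m and z of handle2 in the frame of hook0 between -0.012 and 0.024 m) or (x of handle2 in the frame of hook1 between -0.032 and 0.032 m and y of handle2 in the frame of hook1 between -0.036 and 0.036 m and z of handle2 in the frame of hook1 between -0.012 and 0.024 m) or (x of handle2 in the frame of hook2 between -0.032 and 0.032 m and y of handle2 in the frame of hook2 between -0.036 and 0.036 m and z of handle2 in the frame of hook2 between -0.012 and 0.024 m)) and horizontal distance between handle0 and handle1 above 0.06 m and horizontal distance between each of handle0, handle1 and handle2 above 0.06 m and value of joint drawer below 0.006 m and value of joint bolt below 0.009 m); the robot touches nothing.
It fails at once if one of the other things on the bench is pushed more than 5 cm out of place (distance of any of specimen_jar, white_bottle, tape_roll, soft_brush, wood_block, glove_box from where it was at the start of the episode above 0.05 m).
Of basket0, basket1, basket2 only 2 to 3 are there at a start; the rules pass over those that are not, and their reading is None.
At some moment in a run one of basket0, basket1, basket2 may be knocked a few centimetres aside while the robot is not near it.
It also fails if it takes over 208 s, if anything falls off the work surface, if the arm or the gripper's body presses on something with over 40 N, if the wrist force passes 120 N, or if a joint passes its speed limit or range.

ROBOT

A 6-joint arm with a two-finger parallel gripper is mounted at the origin on the work surface. World frame = base frame: x ahead of the robot, y to its left, z up, the work surface at z = 0. Lengths are in m, angles in rad, forces in N, time in s.
With the tool pointing down it reaches from about 0.35 to 0.975 m from the base axis. Payload 4.9 kg.
Tool frame: the origin (TCP) lies midway between the tips of the shut fingers; the grasp point (between the pads) lies 19 mm behind it; z points along the fingers, y is the line along which they close (so a half turn about z gives the same grasp; the last joint's range is limited). The gripper opens to 85 mm and grips with 20 to 120 N. Pads are 22 mm wide; open, the fingers measure 114 mm over their backs; the gripper's body (76 mm by 85 mm) begins 54 mm behind the grasp point. The pads swing forward as they close: fully open they stand 13 mm farther back than shut.
Start: joints at [-1.406, 0.053, 1.613, -0, 1.476, -0.119], TCP at [0.175, -0.6, 0.231] pointing down, gripper open.
Joint ranges: [-3.01, 3.01], [-1.01, 2.22], [0.06, 2.58], [-1.02, 4.17], [0.09, 2.62], [-3.14, 3.14]. Speed limits (rad/s): [2.57, 2.57, 3.14, 3.14, 3.14, 3.14].

INTERFACE

Orientations are given as a unit quaternion [w, x, y, z].
In Python, from plant import state, grab_frame, job_done, cut_out, place_of gives the robot as it stands.
- The arm moves only by the tool jog_arm, never from a script. Its argument "motion" is text: rows parted by semicolons, each of 7 numbers parted by spaces: the opening in per cent of the stroke, from 0 (shut) to 100 (fully open), then the shift along the tool's x, y, z as a fraction of full scale, then the turn, a rotation vector about the tool's x, y, z as a fraction of full scale. A call has exactly 5 rows; each row is the pose to reach, as a shift and turn from the pose commanded when the call began, along the tool's axes at that moment; what a row does not reach only later rows make up. Full scale, the value 1, is 50 cm for a shift and 1.5 rad for a turn. A row lasts 1/8 s, in which the tool goes at most 62.5 mm and 10.7 degrees, less where a joint would pass 70% of its speed; a pose out of reach is approached as far as the arm can. A call with a number of a shift or a turn outside -1 to 1 is refused whole. A call with a gripper value outside its range is refused whole. The fingers move at their own pace and stop on an object; the grip force is fixed at half the most. Time passes only in rows, so rows that repeat a pose let the fingers close, or fill a call up. It gives the time, the measured TCP pose, the force, the opening and the grip force at its end, in the units of the state.
- state(): the state, without advancing time (a new reading comes with each control period).
- grab_frame(name): name is "side" or "top"; returns a dict with "color" (384x512x3 uint8, red, green, blue), "range_z" (384x512 float32, m along the optical axis (not along the pixel's ray), 0 where there is no reading), "intrinsics" (3x3 intrinsics, pixels), "world_from_camera" (4x4, takes a point from camera to world coordinates). Camera axes: x right, y up, looking along -z (the intrinsics and any distortion apply to the point x, -y, -z); pixel columns grow to the right and rows downward; lengths in m; the calibration is good to about 2 mm. A picture is of the moment at which its call begins.
- job_done(): hands the job in; it is judged then, once.
Trained networks look in the newest picture that a camera, given by its name, has taken for a name from the list of things; names that differ only in an ending like _2 or _b are one class to them, and where a whole thing is asked for, a point or a joint stands for the part that bears it (a point fixed in the world has none). Each returns a list of dicts, best first, with "p" (0 to 1); they miss things now and then, are a little off and sometimes report something else, mostly with a low value. They report only what shows in the picture. A call takes as long as a camera call.
- cut_out(camera, thing): "pixels" (384x512 bool, what is visible of it).
- place_of(camera, thing): "at" ([x, y, z] in m, in world coordinates, good to about 4 mm: a listed point, or the origin of a listed thing).
The state is a dict: "time": time; "joint_pos": joint angles; "joint_vel": joint speeds; "joint_efforts": joint torques, N m; "tool_pos": TCP position; "tool_rot": TCP orientation; "contact_force": force on the tool from outside, world axes, zero at the start; "ft_torque": the same for the moment, N m; "gripper_width": opening from 0.0 (shut) to 1.0 (fully open); "grasp_force": force on a finger pad.
Only numpy, scipy, OpenCV 4.12 (cv2) and the standard library are available. Lean on these libraries where they do the work, as an engineer would, in place of code of your own. Each camera call takes 0.05 s, during which the arm holds its last target. There are 200 camera calls.

## Working session

There is one attempt and no reset: what is moved stays moved. The work goes in short steps, Python scripts to look and compute and a tool call to move; the robot and the scene stay as the last step left them, time stands still between calls to the robot, and variables do not carry over. Pictures are saved under pics/ and viewed, at most 14 in all, crops included, and the job is handed in when it is done.

Besides the shell and the picture viewer there is one more tool, called after "Request:" as name(argument=value, ...) on one line, values as JSON. jog_arm: Moves the arm, as the interface text tells. Shift numbers are shares of 50 cm and turn numbers shares of 1.5 rad, none past 1 either way. Its arguments: {"type":"object","properties":{"motion":{"type":"string"}},"required":["motion"]}

```bash
ls; mkdir -p pics; python3 - <<'E'
from plant import *
import cv2,numpy as np
s=state();print(s['time'],s['tool_pos'],s['tool_rot'])
ims=[]
for c in('side','top'):
    f=grab_frame(c);ims.append(f['color'][:,:,::-1])
    print(c,f['world_from_camera'].round(3).tolist())
    for t in ['cabinet','drawer_handle','bolt_knob','rack','hook0','hook1','hook2','basket0','basket1','basket2','handle0','handle1','handle2','tape_roll','specimen_jar','white_bottle','soft_brush','wood_block','glove_box']:
        r=place_of(c,t)[:3]
        print(c,t,[(round(d['p'],2),np.round(d['at'],3).tolist()) for d in r])
cv2.imwrite('pics/a.png',ims[0]);cv2.imwrite('pics/b.png',ims[1])
E
```

```text
pics
0.0 [ 0.17488546 -0.59938703  0.23004779] [-1.02801974e-03  9.89948544e-01  1.41424265e-01 -3.03415277e-05]
side [[-0.896, 0.279, -0.346, 0.013], [-0.445, -0.557, 0.701, 0.918], [0.003, 0.782, 0.623, 0.93], [0.0, 0.0, 0.0, 1.0]]
side cabinet [(0.77, [0.606, 0.239, 0.004])]
side drawer_handle [(0.77, [0.527, 0.242, 0.14])]
side bolt_knob [(0.61, [0.586, 0.137, 0.188])]
side rack [(0.64, [0.619, -0.264, -0.0]), (0.25, [0.558, -0.147, 0.173])]
side hook0 [(0.96, [0.557, -0.265, 0.172]), (0.75, [0.562, -0.386, 0.171]), (0.74, [0.561, -0.145, 0.17])]
side hook1 [(0.96, [0.557, -0.265, 0.172]), (0.75, [0.562, -0.386, 0.171]), (0.74, [0.561, -0.145, 0.17])]
side hook2 [(0.96, [0.557, -0.265, 0.172]), (0.75, [0.562, -0.386, 0.171]), (0.74, [0.561, -0.145, 0.17])]
side basket0 []
side basket1 []
side basket2 []
side handle0 []
side handle1 []
side handle2 []
side tape_roll [(0.53, [0.594, -0.004, -0.0])]
side specimen_jar [(0.79, [0.546, 0.548, 0.001]), (0.71, [0.594, 0.002, -0.004])]
side white_bottle [(0.63, [0.406, -0.592, -0.004]), (0.21, [0.406, 0.577, 0.005])]
side soft_brush []
si
[... 382 characters left out ...]
0.002]), (0.57, [0.618, -0.268, -0.002])]
top hook0 [(0.8, [0.562, -0.146, 0.166]), (0.76, [0.564, -0.267, 0.17])]
top hook1 [(0.8, [0.562, -0.146, 0.166]), (0.76, [0.564, -0.267, 0.17])]
top hook2 [(0.8, [0.562, -0.146, 0.166]), (0.76, [0.564, -0.267, 0.17])]
top basket0 []
top basket1 []
top basket2 []
top handle0 []
top handle1 []
top handle2 []
top tape_roll [(0.45, [0.6, -0.005, -0.0])]
top specimen_jar [(0.64, [0.547, 0.542, -0.001])]
top white_bottle [(0.58, [0.404, -0.589, -0.002]), (0.21, [0.561, -0.145, 0.165]), (0.2, [0.408, 0.581, -0.001])]
top soft_brush [(0.76, [0.272, -0.282, -0.004])]
top wood_block [(0.81, [0.297, 0.332, 0.005])]
top glove_box [(0.68, [0.406, 0.58, -0.004])]
```

```bash
ls -la pics
```

```text
total 500
drwxr-xr-x 2 agent agent   4096 Dec  3 16:09 .
drwxr-xr-x 3 agent agent   4096 Dec  3 16:09 ..
-rw-r--r-- 1 agent agent 261745 Dec  3 16:09 a.png
-rw-r--r-- 1 agent agent 238543 Dec  3 16:09 b.png
```

View pics/a.png

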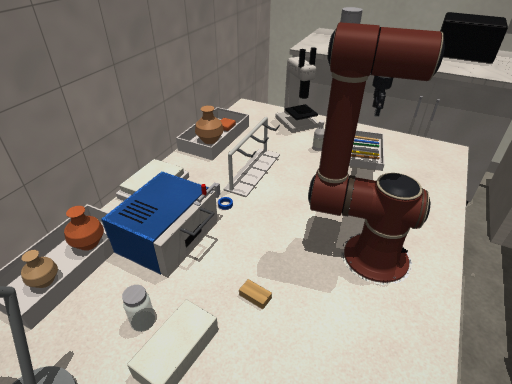

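View pics/b.png

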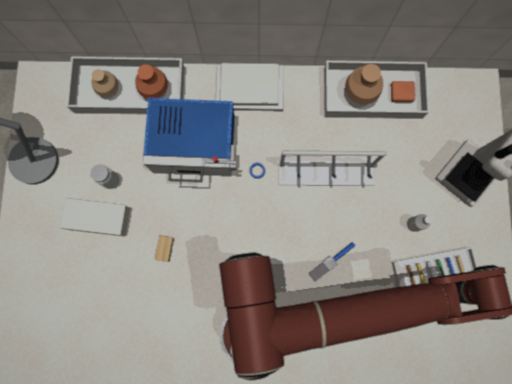

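```bash
cat > h.py <<'E'
from plant import *
import cv2,numpy as np
def pts(f,m):
    v,u=np.nonzero(m&(f['range_z']>0));z=f['range_z'][v,u];K=f['intrinsics']
    p=np.c_[(u-K[0,2])/K[0,0]*z,-(v-K[1,2])/K[1,1]*z,-z,np.ones(len(z))]
    return (f['world_from_camera']@p.T).T[:,:3]
E
python3 - <<'E'
from h import *
for c in('side','top'):
    f=grab_frame(c)
    A=pts(f,np.ones((384,512),bool))
    g=lambda lo,hi:A[((A>lo)&(A<hi)).all(1)]
    col=f['color'].reshape(-1,3)
    # bar of drawer handle: points out of front z~.138
    P=g([.45,.1,.128],[.55,.4,.15]);print(c,'handle n',len(P))
    if len(P)>5: print(P.mean(0).round(4),P.min(0).round(3),P.max(0).round(3),np.polyfit(P[:,1],P[:,0],1).round(4))
    P=g([.5,.05,.175],[.66,.35,.21]);print('knob',len(P),P.mean(0).round(4),P.min(0).round(3),P.max(0).round(3))
    P=g([.57,-.46,.186],[.68,-.07,.2]);print('rail',len(P),P.mean(0).round(4),P.min(0).round(3),P.max(0).round(3),np.polyfit(P[:,1],P[:,0],1).round(4))
    P=g([.56,.05,.145],[.85,.42,.16]);print('cabtop',len(P),P.min(0).round(3),P.max(0).round(3),cv2.minAreaRect(P[:,:2].astype(np.float32)))
E
```

```text
side handle n 130
[0.5288 0.2492 0.1415] [0.519 0.188 0.135] [0.55  0.305 0.146] [0.0196 0.5239]
knob 36 [0.5877 0.1409 0.1914] [0.581 0.131 0.176] [0.596 0.146 0.201]
rail 154 [ 0.6171 -0.2444  0.1899] [ 0.609 -0.436  0.186] [ 0.628 -0.087  0.196] [-0.0059  0.6157]
cabtop 4382 [0.566 0.073 0.145] [0.821 0.393 0.16 ] ((0.6935575604438782, 0.2310522496700287), (0.3211558759212494, 0.25046366453170776), 89.0514907836914)
top handle n 127
[0.5291 0.2385 0.1412] [0.52  0.181 0.134] [0.549 0.3   0.15 ] [0.0151 0.5255]
knob 22 [0.5874 0.1337 0.1958] [0.582 0.127 0.178] [0.595 0.14  0.203]
rail 386 [ 0.6187 -0.2765  0.1904] [ 0.601 -0.443  0.186] [ 0.628 -0.091  0.2  ] [-0.0093  0.6162]
cabtop 5313 [0.562 0.068 0.145] [0.82  0.388 0.16 ] ((0.6904011368751526, 0.22727195918560028), (0.3205243945121765, 0.25741466879844666), 89.34309387207031)
```

The cabinet (drawer shut, handle at about (185,180) in the top view) is on the left and the rack at about (330,165) on the right. Both stand nearly square to the world axes. The bolt knob is at (213,159). I'll start moving now.

Request:
jog_arm(motion="100 .41 -.4 -.12 0 0 .189; 100 .41 -.4 -.12 0 0 .189; 60 .41 -.4 -.12 0 0 .189; 45 .41 -.4 -.12 0 0 .189; 45 .41 -.4 -.12 0 0 .189")

```text
time: 2.72
tool_pos: [0.3168, -0.3486, 0.2923]
tool_rot: [0.001, 1.0, 0.001, 0.001]
contact_force: [0.1, -0.7, -0.9]
gripper_width: 0.453
grasp_force: 0.0
```

Request:
jog_arm(motion="45 .272 -.486 0 0 0 0; 45 .272 -.486 0 0 0 0; 45 .272 -.486 0 0 0 0; 45 .272 -.486 0 0 0 0; 45 .272 -.486 0 0 0 0")

```text
time: 3.35
tool_pos: [0.4526, -0.1048, 0.2916]
tool_rot: [-0.0, 1.0, 0.002, 0.0]
contact_force: [0.5, 0.1, -0.0]
gripper_width: 0.45
grasp_force: 0.0
```

Request:
jog_arm(motion="45 .272 -.486 .06 0 0 0; 45 .272 -.486 .06 0 0 0; 45 .272 -.486 .06 0 0 0; 45 .272 -.486 .06 0 0 0; 45 .272 -.486 .06 0 0 0")

```text
time: 3.98
tool_pos: [0.5882, 0.1383, 0.2605]
tool_rot: [-0.0, 1.0, 0.002, -0.0]
contact_force: [1.1, -0.6, 0.6]
gripper_width: 0.449
grasp_force: 0.0
```

```bash
python3 - <<'E'
from h import *
f=grab_frame('side');cv2.imwrite('pics/c.png',cv2.resize(f['color'][100:290,90:330,::-1],None,fx=3,fy=3)[:600,:800])
for c in ('side','top'):
    if c=='top':grab_frame(c)
    print([(round(d['p'],2),np.round(d['at'],3).tolist()) for d in place_of(c,'bolt_knob')])
print(state()['tool_pos'])
E
```

```text
[(0.7, [0.585, 0.133, 0.194])]
[(0.36, [0.59, 0.14, 0.188]), (0.29, [0.606, 0.239, -0.002])]
[0.58753203 0.13567496 0.2610698 ]
```

View pics/c.png

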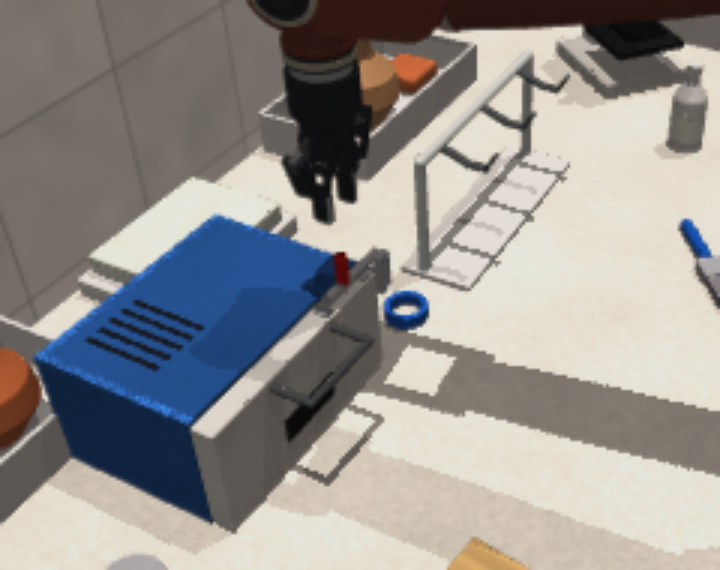

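The gripper is right above the red knob (crop 341,268), with the keeper beside it. Next I go down and grip it.

Request:
jog_arm(motion="45 0 0 .1 0 0 0; 45 0 0 .17 0 0 0; 45 0 0 .17 0 0 0; 0 0 0 .17 0 0 0; 0 0 0 .17 0 0 0")

```text
time: 4.8
tool_pos: [0.5887, 0.1363, 0.1791]
tool_rot: [-0.001, 1.0, 0.0, 0.002]
contact_force: [-0.7, 4.2, 1.0]
gripper_width: 0.16
grasp_force: 58.6
```

Request:
jog_arm(motion="0 0 0 0 0 0 0; 0 0 0 0 0 0 0; 0 0 -.03 0 0 0 0; 0 0 -.055 0 0 0 0; 0 0 -.076 0 0 0 0")

```text
time: 5.42
tool_pos: [0.5895, 0.1726, 0.1791]
tool_rot: [0.001, 1.0, 0.0, 0.003]
contact_force: [0.3, -4.2, 9.9]
gripper_width: 0.159
grasp_force: 60.0
```

Request:
jog_arm(motion="0 0 -.078 0 0 0 0; 45 0 -.078 0 0 0 0; 45 0 -.078 0 0 0 0; 45 0 -.078 -.1 0 0 0; 0 0 -.078 -.16 0 0 0")

```text
time: 6.05
tool_pos: [0.5882, 0.2089, 0.2562]
tool_rot: [0.001, 1.0, -0.002, -0.001]
contact_force: [0.3, -0.4, 0.8]
gripper_width: 0.248
grasp_force: 0.0
```

Request:
jog_arm(motion="0 -.074 -.18 0 0 0 0; 0 -.074 -.18 0 0 0 0; 0 -.074 -.18 .1 0 0 0; 0 -.074 -.18 .2 0 0 0; 0 -.074 -.18 .2 0 0 0")

```text
time: 6.68
tool_pos: [0.5477, 0.3007, 0.1511]
tool_rot: [0.002, 1.0, 0.0, -0.004]
contact_force: [-0.6, 0.3, -0.2]
gripper_width: 0.007
grasp_force: 0.0
```

```bash
python3 - <<'E'
from h import *
f=grab_frame('side');cv2.imwrite('pics/d.png',cv2.resize(f['color'][130:290,90:330,::-1],None,fx=3,fy=3))
print([(round(d['p'],2),np.round(d['at'],3).tolist()) for t in('bolt_knob','drawer_handle') for d in place_of('side',t)])
s=state();print(s['tool_pos'],s['gripper_width'],s['contact_force'])
E
```

```text
[(0.67, [0.582, 0.168, 0.19]), (0.76, [0.518, 0.242, 0.138])]
[0.55226973 0.30264678 0.15921908] 0.0008466934272205862 [-0.62807047  0.80046201  1.3338488 ]
```

View pics/d.png

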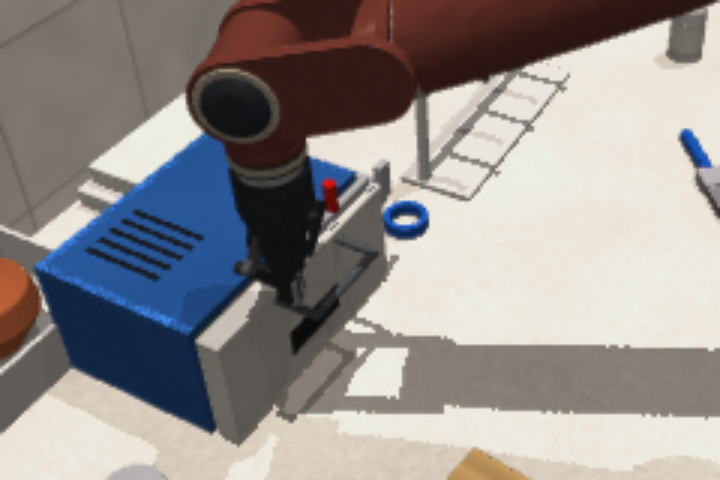

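The bolt is drawn: the knob is now at y≈0.17 and has cleared the keeper. The tool is over the handle's far end, so I shift it to the middle and go down behind the bar.

Request:
jog_arm(motion="0 0 .09 0 0 0 0; 0 0 .09 0 0 0 0; 0 0 .09 .04 0 0 0; 0 0 .09 .088 0 0 0; 0 0 .09 .088 0 0 0")

```text
time: 7.45
tool_pos: [0.5488, 0.2576, 0.1093]
tool_rot: [0.001, 1.0, 0.001, -0.002]
contact_force: [-0.5, 0.5, -0.3]
gripper_width: 0.001
grasp_force: 0.0
```

Request:
jog_arm(motion="0 -.03 0 0 0 0 0; 0 -.08 0 0 0 0 0; 0 -.14 0 0 0 0 0; 0 -.2 0 0 0 0 0; 0 -.26 0 0 0 0 0")

```text
time: 8.07
tool_pos: [0.421, 0.2587, 0.1145]
tool_rot: [-0.002, 1.0, 0.0, 0.003]
contact_force: [2.4, 3.1, 1.6]
gripper_width: -0.002
grasp_force: 1.6
```

Request:
jog_arm(motion="0 -.04 0 0 0 0 0; 0 -.06 0 0 0 0 0; 0 -.07 0 0 0 0 0; 0 -.07 0 0 0 0 0; 0 -.07 0 0 0 0 0")

```text
time: 8.7
tool_pos: [0.3857, 0.2573, 0.1121]
tool_rot: [0.0, 1.0, 0.0, -0.0]
contact_force: [-0.5, -0.4, -0.7]
gripper_width: 0.003
grasp_force: 0.0
```

Request:
jog_arm(motion="0 .016 0 0 0 0 0; 0 .016 0 -.12 0 0 0; 0 .016 0 -.24 0 0 0; 40 .016 0 -.36 0 0 0; 40 .016 0 -.4 0 0 0")

```text
time: 9.32
tool_pos: [0.3956, 0.258, 0.3175]
tool_rot: [-0.001, 1.0, -0.0, 0.003]
contact_force: [0.0, -0.5, -0.3]
gripper_width: 0.395
grasp_force: 0.0
```

Request:
jog_arm(motion="40 0 .5 0 0 0 0; 40 0 .5 0 0 0 0; 40 0 .5 0 0 0 0; 40 0 .5 0 0 0 0; 40 0 .5 0 0 0 0")

```text
time: 9.95
tool_pos: [0.3936, 0.0034, 0.3112]
tool_rot: [0.0, 1.0, -0.005, -0.001]
contact_force: [-0.0, 0.9, 0.6]
gripper_width: 0.398
grasp_force: 0.0
```

```bash
python3 - <<'E'
from h import *
for c in('side','top'):
    f=grab_frame(c);im=f['color'][:,:,::-1]
    im=im[100:300,60:330] if c=='side' else im[80:230,120:300]
    cv2.imwrite(f'pics/e{c}.png',cv2.resize(im,None,fx=2.9,fy=2.9))
    A=pts(f,np.ones((384,512),bool))
    for t in('bolt_knob','drawer_handle','basket0','basket1','basket2','handle0','handle1','handle2'):
        print(c,t,[(round(d['p'],2),np.round(d['at'],3).tolist()) for d in place_of(c,t)])
    P=A[((A>[.40,.11,.118])&(A<[.58,.37,.14])).all(1)];print(len(P))
    # cluster
    m=np.zeros((180,260),np.uint8);ij=((P[:,:2]-[.40,.11])*1000).astype(int);m[ij[:,0],ij[:,1]]=1
    n,l=cv2.connectedComponents(cv2.dilate(m,np.ones((9,9))))
    k=l[ij[:,0],ij[:,1]]
    for i in range(1,n):
        Q=P[k==i]
        if len(Q)>4: r=cv2.minAreaRect(Q[:,:2].astype(np.float32));print(len(Q),Q.mean(0).round(4),np.round(r[0],4),np.round(r[1],3),round(r[2],1))
s=state();print(s['tool_pos'])
E
```

```text
side bolt_knob [(0.63, [0.431, 0.173, 0.191]), (0.44, [0.56, -0.267, 0.173])]
side drawer_handle [(0.72, [0.367, 0.244, 0.135]), (0.49, [0.516, 0.324, 0.126])]
side basket0 [(0.83, [0.526, 0.242, 0.023]), (0.77, [0.516, 0.329, 0.024]), (0.25, [0.549, 0.545, 0.0])]
side basket1 [(0.83, [0.526, 0.242, 0.023]), (0.77, [0.516, 0.329, 0.024]), (0.25, [0.549, 0.545, 0.0])]
side basket2 [(0.83, [0.526, 0.242, 0.023]), (0.77, [0.516, 0.329, 0.024]), (0.25, [0.549, 0.545, 0.0])]
side handle0 [(0.97, [0.526, 0.245, 0.131]), (0.82, [0.514, 0.325, 0.129])]
side handle1 [(0.97, [0.526, 0.245, 0.131]), (0.82, [0.514, 0.325, 0.129])]
side handle2 [(0.97, [0.526, 0.245, 0.131]), (0.82, [0.514, 0.325, 0.129])]
453
205 [0.4186 0.2513 0.1297] [0.4124 0.2394] [0.259 0.017] 88.6
131 [0.5127 0.3263 0.1309] [0.5141 0.3252] [0.093 0.013] 3.3
117 [0.5242 0.2447 0.1304] [0.5256 0.2441] [0.093 0.015] 4.6
top bolt_knob [(0.58, [0.433, 0.174, 0.19]), (0.32, [0.402, -0.59, -0.002])]
top drawer_handle [(0.76, [0.37, 0.247, 0.138])]
top basket0 [(0.66, [0.525, 0.244, 0.024]), (0.6, [0.512, 0.324, 0.023])]
top basket1 [(0.66, [0.525, 0.244, 0.024]), (0.6, [0.512, 0.324, 0.023])]
top basket2 [(0.66, [0.525, 0.244, 0.024]), (0.6, [0.512, 0.324, 0.023])]
top handle0 [(0.8, [0.531, 0.24, 0.126]), (0.58, [0.519, 0.322, 0.126])]
top handle1 [(0.8, [0.531, 0.24, 0.126]), (0.58, [0.519, 0.322, 0.126])]
top handle2 [(0.8, [0.531, 0.24, 0.126]), (0.58, [0.519, 0.322, 0.126])]
228
56 [0.4159 0.2252 0.1307] [0.4087 0.213 ] [0.198 0.02 ] 88.7
12 [0.4214 0.3482 0.1303] [0.4213 0.3464] [0.047 0.001] 89.1
82 [0.5137 0.321  0.1318] [0.5149 0.3209] [0.093 0.01 ] 2.3
78 [0.5254 0.2386 0.1326] [0.526  0.2387] [0.091 0.009] 2.2
[0.3936774  0.00743547 0.31232885]
```

View pics/eside.png

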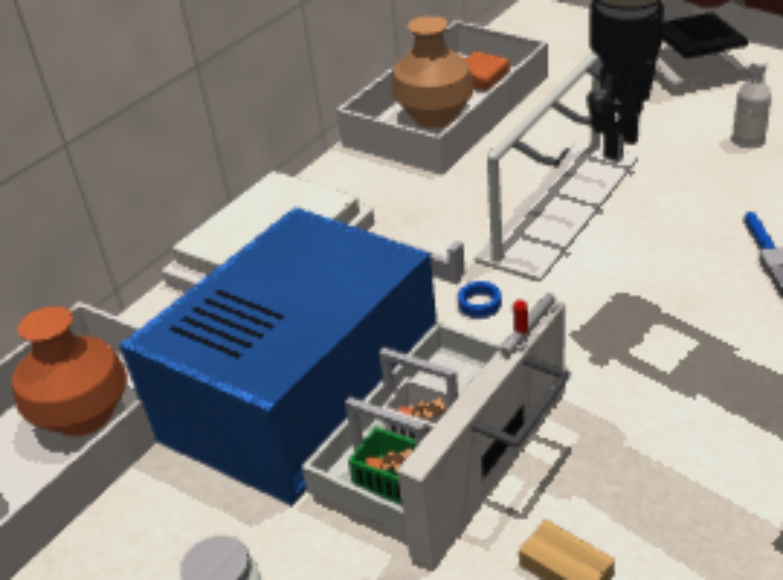

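View pics/etop.png

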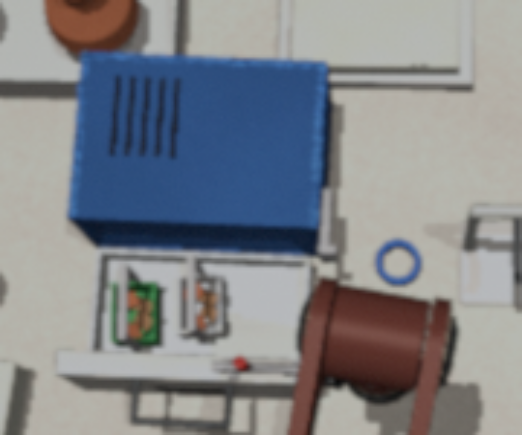

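The drawer is out by about 0.155 m and holds two baskets: green at about (0.515, 0.322) and white at about (0.526, 0.242). Both bars run along x, and the right third is empty. I'll fetch the white one, gripping its bar 24 mm to the near side of the middle.

Request:
jog_arm(motion="40 .215 -.469 0 0 0 0; 40 .215 -.469 0 0 0 0; 40 .215 -.469 0 0 0 0; 40 .215 -.469 0 0 0 0; 40 .215 -.469 0 0 0 0")

```text
time: 11.48
tool_pos: [0.5015, 0.2447, 0.3109]
tool_rot: [0.0, 1.0, 0.002, -0.001]
contact_force: [-1.0, -0.7, -0.0]
gripper_width: 0.398
grasp_force: 0.0
```

```bash
python3 - <<'E'
from h import *
for c in('side','top'):
    grab_frame(c);print([(round(d['p'],2),np.round(d['at'],3).tolist()) for d in place_of(c,'handle0')])
s=state();print(s['tool_pos'],s['joint_pos'])
E
```

```text
[(0.68, [0.516, 0.323, 0.128]), (0.57, [0.526, 0.245, 0.129])]
[(0.67, [0.528, 0.239, 0.128]), (0.56, [0.519, 0.324, 0.129])]
[0.50098155 0.24107078 0.3124793 ] [ 3.14849948e-01 -1.47370548e-01  1.67256702e+00 -4.31333159e-04
  1.61642759e+00  1.88618635e+00]
```

Request:
jog_arm(motion="40 0 0 .1 0 0 0; 40 0 0 .2 0 0 0; 40 0 0 .3 0 0 0; 40 0 0 .4 0 0 0; 40 0 0 .4 0 0 0")

```text
time: 12.3
tool_pos: [0.4977, 0.2395, 0.1082]
tool_rot: [0.001, 1.0, -0.001, -0.004]
contact_force: [-1.0, -0.5, 0.3]
gripper_width: 0.402
grasp_force: 0.0
```

Request:
jog_arm(motion="0 0 0 0 0 0 0; 0 0 0 0 0 0 0; 0 0 0 0 0 0 0; 0 0 0 -.02 0 0 0; 0 0 0 -.06 0 0 0")

```text
time: 12.92
tool_pos: [0.5005, 0.2419, 0.1425]
tool_rot: [0.0, 1.0, 0.0, -0.001]
contact_force: [-0.2, -0.3, -1.6]
gripper_width: 0.085
grasp_force: 58.9
```

Request:
jog_arm(motion="0 0 0 -.08 0 0 0; 0 0 0 -.16 0 0 0; 0 0 0 -.24 0 0 0; 0 0 0 -.32 0 0 0; 0 0 0 -.36 0 0 0")

```text
time: 13.55
tool_pos: [0.5018, 0.2423, 0.3266]
tool_rot: [-0.001, 1.0, 0.0, 0.003]
contact_force: [0.3, 1.0, -0.9]
gripper_width: 0.088
grasp_force: 58.9
```

```bash
python3 - <<'E'
from h import *
f=grab_frame('side');cv2.imwrite('pics/f.png',cv2.resize(f['color'][70:270,60:330,::-1],None,fx=2.9,fy=2.9))
print([(round(d['p'],2),np.round(d['at'],3).tolist()) for d in place_of('side','handle0')])
s=state();print(s['tool_pos'],s['gripper_width'],s['grasp_force'])
E
```

```text
[(0.83, [0.527, 0.244, 0.34]), (0.62, [0.518, 0.324, 0.13]), (0.29, [0.561, -0.383, 0.169])]
[0.50210254 0.24236707 0.32589436] 0.0850395935355858 58.915913701057434
```

View pics/f.png

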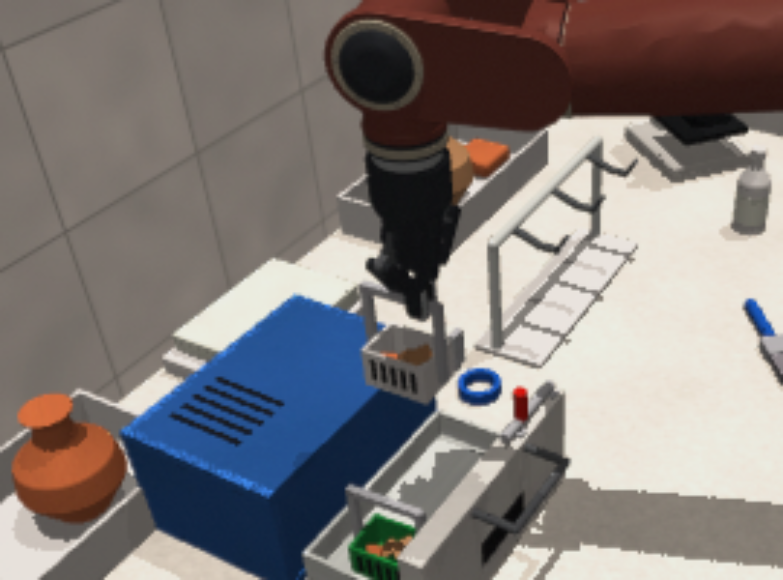

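The white basket is held and upright. Next I carry it to the rack, to the far hook at y=-0.386.

Request:
jog_arm(motion="0 -.084 .52 0 0 0 0; 0 -.084 .52 0 0 0 0; 0 -.084 .52 0 0 0 0; 0 -.084 .52 0 0 0 0; 0 -.084 .52 0 0 0 0")

```text
time: 14.28
tool_pos: [0.4579, -0.0207, 0.3201]
tool_rot: [-0.0, 1.0, -0.002, -0.002]
contact_force: [0.6, 0.3, -1.5]
gripper_width: 0.09
grasp_force: 59.0
```

Request:
jog_arm(motion="0 0 .54 0 0 0 0; 0 0 .54 0 0 0 0; 0 0 .54 0 0 0 0; 0 0 .54 0 0 0 0; 0 0 .54 0 0 0 0")

```text
time: 14.9
tool_pos: [0.4588, -0.2899, 0.3199]
tool_rot: [-0.001, 1.0, -0.001, -0.001]
contact_force: [0.4, 1.1, -0.8]
gripper_width: 0.089
grasp_force: 59.0
```

Request:
jog_arm(motion="0 0 .246 0 0 0 -.1; 0 0 .246 0 0 0 -.22; 0 0 .246 0 0 0 -.34; 0 0 .246 0 0 0 -.46; 0 0 .246 0 0 0 -.5236")

```text
time: 15.52
tool_pos: [0.4601, -0.4096, 0.3207]
tool_rot: [-0.001, 0.923, 0.385, -0.0]
contact_force: [0.0, -0.3, -1.4]
gripper_width: 0.089
grasp_force: 59.0
```

Request:
jog_arm(motion="0 0 0 0 0 0 -.12; 0 0 0 0 0 0 -.24; 0 0 0 0 0 0 -.36; 0 0 0 0 0 0 -.48; 0 0 0 0 0 0 -.5236")

```text
time: 16.15
tool_pos: [0.4602, -0.4093, 0.3209]
tool_rot: [-0.001, 0.705, 0.709, 0.0]
contact_force: [-0.8, -0.6, -1.6]
gripper_width: 0.087
grasp_force: 59.0
```

```bash
python3 - <<'E'
from h import *
for c in('side','top'):
    f=grab_frame(c);print([(t,round(d['p'],2),np.round(d['at'],3).tolist()) for t in('handle0','hook0') for d in place_of(c,t)])
s=state();print(s['tool_pos'],s['tool_rot'],s['grasp_force'])
E
```

```text
[('handle0', 0.97, [0.516, 0.326, 0.127]), ('handle0', 0.74, [0.46, -0.381, 0.332]), ('handle0', 0.34, [0.27, -0.284, -0.0]), ('hook0', 0.96, [0.56, -0.268, 0.17]), ('hook0', 0.9, [0.562, -0.383, 0.17]), ('hook0', 0.89, [0.559, -0.144, 0.167]), ('hook0', 0.65, [0.411, -0.588, -0.0])]
[('handle0', 0.72, [0.52, 0.319, 0.128]), ('handle0', 0.49, [0.37, 0.25, 0.141]), ('hook0', 0.96, [0.562, -0.144, 0.166]), ('hook0', 0.79, [0.562, -0.384, 0.167]), ('hook0', 0.73, [0.563, -0.267, 0.17])]
[ 0.45965173 -0.41042793  0.32180083] [-3.97557084e-04  7.06973197e-01  7.07240217e-01  1.23037314e-04] 59.06150579452515
```

Request:
jog_arm(motion="0 0 0 .1 0 0 0; 0 0 0 .2 0 0 0; 0 0 0 .252 0 0 0; 0 0 0 .252 0 0 0; 0 0 0 .252 0 0 0")

```text
time: 17.08
tool_pos: [0.46, -0.4116, 0.1981]
tool_rot: [0.001, 0.707, 0.707, -0.0]
contact_force: [-0.8, -0.0, -0.0]
gripper_width: 0.092
grasp_force: 59.1
```

Request:
jog_arm(motion="0 0 .05 0 0 0 0; 0 0 .1 0 0 0 0; 0 0 .15 0 0 0 0; 0 0 .203 0 0 0 0; 0 0 .203 0 0 0 0")

```text
time: 17.7
tool_pos: [0.563, -0.4116, 0.199]
tool_rot: [0.002, 0.706, 0.708, 0.0]
contact_force: [-0.1, 0.4, -1.6]
gripper_width: 0.088
grasp_force: 59.1
```

```bash
python3 - <<'E'
from h import *
f=grab_frame('side');cv2.imwrite('pics/g.png',cv2.resize(f['color'][90:220,200:370,::-1],None,fx=4,fy=4))
print([(round(d['p'],2),np.round(d['at'],3).tolist()) for d in place_of('side','handle0')])
s=state();print(s['tool_pos'],s['contact_force'])
E
```

```text
[(0.96, [0.518, 0.326, 0.128]), (0.77, [0.562, -0.388, 0.213])]
[ 0.56132604 -0.41155446  0.19822506] [-0.13262083  0.60845063 -1.26339064]
```

View pics/g.png

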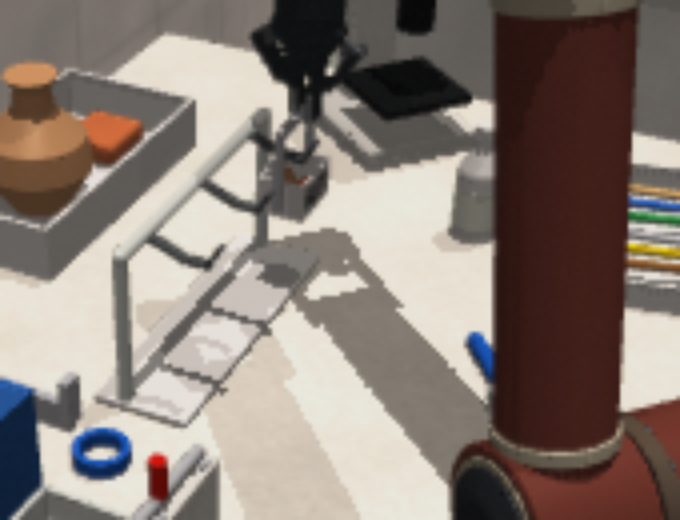

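The hook passes through the white basket's window at about (295,150). Next I lower it, release and back off upward.

Request:
jog_arm(motion="0 0 0 .04 0 0 0; 0 0 0 .06 0 0 0; 0 0 0 .077 0 0 0; 0 0 0 .077 0 0 0; 0 0 0 .077 0 0 0")

```text
time: 18.42
tool_pos: [0.5606, -0.4112, 0.1598]
tool_rot: [0.0, 0.707, 0.707, -0.0]
contact_force: [-4.2, 1.9, 7.3]
gripper_width: 0.086
grasp_force: 60.2
```

Request:
jog_arm(motion="10 0 0 0 0 0 0; 18 0 0 0 0 0 0; 28 0 0 0 0 0 0; 32 0 0 0 0 0 0; 32 0 0 -.06 0 0 0")

```text
time: 19.05
tool_pos: [0.5592, -0.4096, 0.1839]
tool_rot: [-0.004, 0.707, 0.707, -0.0]
contact_force: [-0.3, 0.0, 0.7]
gripper_width: 0.321
grasp_force: 0.0
```

Request:
jog_arm(motion="32 0 0 -.08 0 0 0; 32 0 0 -.16 0 0 0; 32 0 0 -.24 0 0 0; 32 0 0 -.24 0 0 0; 32 0 0 -.24 0 0 0")

```text
time: 19.68
tool_pos: [0.5606, -0.4109, 0.3068]
tool_rot: [-0.001, 0.707, 0.707, -0.0]
contact_force: [0.3, 0.5, -0.3]
gripper_width: 0.32
grasp_force: 0.0
```

```bash
python3 - <<'E'
from h import *
for c in('side','top'):
    f=grab_frame(c);print([(round(d['p'],2),np.round(d['at'],3).tolist()) for d in place_of(c,'handle0')])
    if c=='side':cv2.imwrite('pics/i.png',cv2.resize(f['color'][90:290,100:370,::-1],None,fx=2.9,fy=2.9))
s=state();print(s['tool_pos'],s['contact_force'])
E
```

```text
[(0.66, [0.562, -0.386, 0.174]), (0.63, [0.513, 0.323, 0.13]), (0.22, [0.549, 0.549, 0.0])]
[(0.67, [0.522, 0.325, 0.129]), (0.49, [0.56, -0.39, 0.17]), (0.41, [0.619, -0.267, -0.004])]
[ 0.5603129  -0.41055532  0.30544074] [ 0.5081921 -0.2701097 -0.7561488]
```

View pics/i.png

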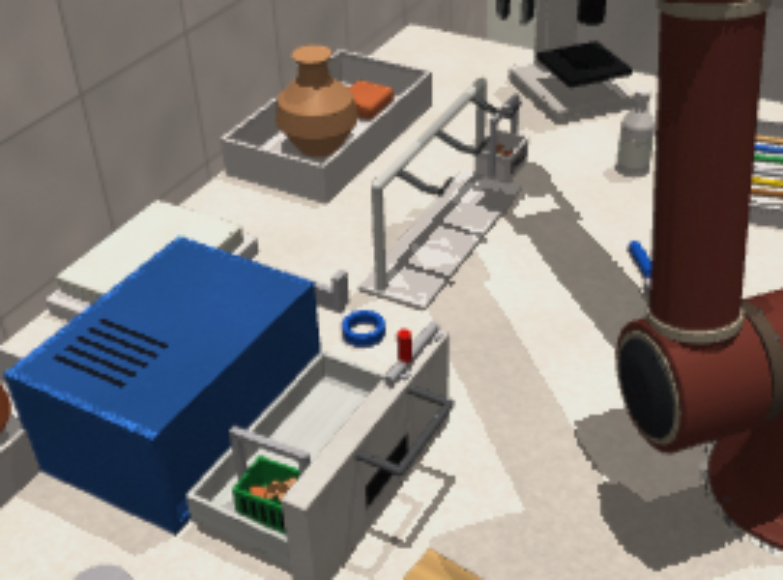

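The white basket hangs on hook0 at about (503,150). Going back for the green one.

Request:
jog_arm(motion="40 .5 -.134 0 0 0 0; 40 .5 -.134 0 0 0 0; 40 .5 -.134 0 0 0 0; 40 .5 -.134 0 0 0 0; 40 .5 -.134 0 0 0 0")

```text
time: 20.5
tool_pos: [0.4928, -0.158, 0.3072]
tool_rot: [-0.0, 0.706, 0.709, 0.0]
contact_force: [-0.1, -0.4, 0.0]
gripper_width: 0.398
grasp_force: 0.0
```

Request:
jog_arm(motion="40 .5 0 0 0 0 .12; 40 .5 0 0 0 0 .24; 40 .5 0 0 0 0 .36; 40 .5 0 0 0 0 .48; 40 .5 0 0 0 0 .5236")

```text
time: 21.12
tool_pos: [0.4937, 0.0907, 0.3071]
tool_rot: [-0.0, 0.924, 0.382, -0.0]
contact_force: [-0.4, 0.1, -0.0]
gripper_width: 0.398
grasp_force: 0.0
```

Request:
jog_arm(motion="40 0 0 0 0 0 .12; 40 0 0 0 0 0 .24; 40 0 0 0 0 0 .36; 40 0 0 0 0 0 .48; 40 0 0 0 0 0 .5236")

```text
time: 21.75
tool_pos: [0.494, 0.0883, 0.307]
tool_rot: [0.0, 1.0, -0.002, -0.001]
contact_force: [-0.4, 0.1, -0.7]
gripper_width: 0.399
grasp_force: 0.0
```

Request:
jog_arm(motion="40 0 -.464 0 0 0 0; 40 0 -.464 0 0 0 0; 40 0 -.464 0 0 0 0; 40 0 -.464 0 0 0 0; 40 0 -.464 0 0 0 0")

```text
time: 22.38
tool_pos: [0.4935, 0.3229, 0.3063]
tool_rot: [0.0, 1.0, 0.002, -0.001]
contact_force: [-0.3, -0.4, 0.3]
gripper_width: 0.397
grasp_force: 0.0
```

```bash
python3 - <<'E'
from h import *
for c in('side','top'):
    grab_frame(c);print([(round(d['p'],2),np.round(d['at'],3).tolist()) for d in place_of(c,'handle0')])
s=state();print(s['tool_pos'],s['tool_rot'])
E
```

```text
[(0.88, [0.515, 0.324, 0.124]), (0.7, [0.561, -0.387, 0.175]), (0.46, [0.562, -0.385, 0.17])]
[(0.68, [0.561, -0.388, 0.172]), (0.45, [0.518, 0.327, 0.132])]
[0.49406234 0.31980544 0.30741364] [ 3.38856211e-04  9.99999721e-01 -6.37158112e-04 -1.90545521e-04]
```

Request:
jog_arm(motion="40 -.002 -.004 .1 0 0 0; 40 -.002 -.004 .2 0 0 0; 40 -.002 -.004 .3 0 0 0; 40 -.002 -.004 .39 0 0 0; 40 -.002 -.004 .39 0 0 0")

```text
time: 23.2
tool_pos: [0.49, 0.3202, 0.1084]
tool_rot: [0.002, 1.0, -0.001, -0.004]
contact_force: [0.2, -0.8, 0.0]
gripper_width: 0.398
grasp_force: 0.0
```

Request:
jog_arm(motion="0 0 0 0 0 0 0; 0 0 0 0 0 0 0; 0 0 0 0 0 0 0; 0 0 0 -.02 0 0 0; 0 0 0 -.06 0 0 0")

```text
time: 23.82
tool_pos: [0.4916, 0.3226, 0.1426]
tool_rot: [0.001, 1.0, 0.0, -0.001]
contact_force: [0.2, 0.4, -0.9]
gripper_width: 0.087
grasp_force: 59.1
```

Request:
jog_arm(motion="0 0 0 -.08 0 0 0; 0 0 0 -.16 0 0 0; 0 0 0 -.24 0 0 0; 0 0 0 -.32 0 0 0; 0 0 0 -.36 0 0 0")

```text
time: 24.45
tool_pos: [0.4931, 0.3234, 0.327]
tool_rot: [-0.001, 1.0, 0.0, 0.002]
contact_force: [-0.9, 0.1, -1.1]
gripper_width: 0.088
grasp_force: 59.1
```

```bash
python3 - <<'E'
from h import *
for c in('side','top'):
    grab_frame(c);print([(round(d['p'],2),np.round(d['at'],3).tolist()) for d in place_of(c,'handle0')])
s=state();print(s['tool_pos'],s['tool_rot'],s['gripper_width'])
E
```

```text
[(0.77, [0.515, 0.323, 0.338]), (0.71, [0.559, -0.386, 0.172])]
[(0.79, [0.56, -0.388, 0.174]), (0.64, [0.52, 0.323, 0.338])]
[0.49222269 0.32280278 0.32172259] [ 3.19029828e-04  9.99999693e-01  1.51359871e-04 -6.99333924e-04] 0.08466858967439289
```

Request:
jog_arm(motion="0 -.065 .5 0 0 0 0; 0 -.065 .5 0 0 0 0; 0 -.065 .5 0 0 0 0; 0 -.065 .5 0 0 0 0; 0 -.065 .5 0 0 0 0")

```text
time: 25.28
tool_pos: [0.459, 0.0697, 0.3202]
tool_rot: [0.0, 1.0, -0.003, -0.002]
contact_force: [-0.7, 0.8, -1.1]
gripper_width: 0.084
grasp_force: 59.2
```

Request:
jog_arm(motion="0 0 .482 0 0 0 -.12; 0 0 .482 0 0 0 -.24; 0 0 .482 0 0 0 -.36; 0 0 .482 0 0 0 -.48; 0 0 .482 0 0 0 -.5236")

```text
time: 25.9
tool_pos: [0.4597, -0.1694, 0.3203]
tool_rot: [-0.002, 0.923, 0.384, -0.001]
contact_force: [-0.3, 0.5, -1.0]
gripper_width: 0.085
grasp_force: 59.1
```

Request:
jog_arm(motion="0 0 0 0 0 0 -.12; 0 0 0 0 0 0 -.24; 0 0 0 0 0 0 -.36; 0 0 0 0 0 0 -.48; 0 0 0 0 0 0 -.5236")

```text
time: 26.52
tool_pos: [0.4602, -0.1669, 0.3204]
tool_rot: [-0.002, 0.706, 0.709, -0.0]
contact_force: [0.3, 0.9, -0.2]
gripper_width: 0.087
grasp_force: 59.1
```

Request:
jog_arm(motion="0 0 0 .1 0 0 0; 0 0 0 .2 0 0 0; 0 0 0 .251 0 0 0; 0 0 0 .251 0 0 0; 0 0 0 .251 0 0 0")

```text
time: 27.15
tool_pos: [0.4608, -0.1678, 0.1979]
tool_rot: [0.0, 0.707, 0.707, 0.0]
contact_force: [-0.3, -1.0, -0.1]
gripper_width: 0.087
grasp_force: 59.2
```

```bash
python3 - <<'E'
from h import *
for c in('side','top'):
    grab_frame(c);print([(t,round(d['p'],2),np.round(d['at'],3).tolist()) for t in('handle0','hook0') for d in place_of(c,t)])
s=state();print(s['tool_pos'],s['tool_rot'],s['gripper_width'])
E
```

```text
[('handle0', 0.69, [0.459, -0.145, 0.208]), ('hook0', 0.95, [0.557, -0.267, 0.172]), ('hook0', 0.91, [0.562, -0.386, 0.169]), ('hook0', 0.62, [0.561, -0.146, 0.167]), ('hook0', 0.36, [0.459, -0.149, 0.209])]
[('handle0', 0.81, [0.564, -0.39, 0.168]), ('handle0', 0.73, [0.463, -0.148, 0.212]), ('hook0', 0.92, [0.562, -0.267, 0.171]), ('hook0', 0.74, [0.558, -0.386, 0.166])]
[ 0.46075128 -0.16829854  0.19844167] [9.15770531e-04 7.07009241e-01 7.07203660e-01 2.79239519e-04] 0.08432476490227084
```

Aligned. Next I insert, lower and release.

Request:
jog_arm(motion="0 0 .05 0 0 0 0; 0 0 .1 0 0 0 0; 0 0 .15 0 0 0 0; 0 0 .202 0 0 0 0; 0 0 .202 0 0 0 0")

```text
time: 28.08
tool_pos: [0.5623, -0.1681, 0.1976]
tool_rot: [0.0, 0.707, 0.707, 0.0]
contact_force: [-0.2, -1.0, -0.4]
gripper_width: 0.088
grasp_force: 59.2
```

Request:
jog_arm(motion="0 0 0 .04 0 0 0; 0 0 0 .06 0 0 0; 0 0 0 .075 0 0 0; 0 0 0 .075 0 0 0; 0 0 0 .075 0 0 0")

```text
time: 28.7
tool_pos: [0.561, -0.1681, 0.1604]
tool_rot: [-0.0, 0.707, 0.707, -0.0]
contact_force: [-2.8, 0.5, 4.7]
gripper_width: 0.086
grasp_force: 59.8
```

Request:
jog_arm(motion="10 0 0 0 0 0 0; 18 0 0 0 0 0 0; 28 0 0 0 0 0 0; 32 0 0 0 0 0 0; 32 0 0 -.06 0 0 0")

```text
time: 29.32
tool_pos: [0.5594, -0.1672, 0.1866]
tool_rot: [-0.003, 0.707, 0.707, -0.001]
contact_force: [0.8, -0.5, -0.1]
gripper_width: 0.317
grasp_force: 0.0
```

Request:
jog_arm(motion="32 0 0 -.08 0 0 0; 32 0 0 -.16 0 0 0; 32 0 0 -.24 0 0 0; 32 0 0 -.24 0 0 0; 32 0 0 -.24 0 0 0")

```text
time: 29.95
tool_pos: [0.561, -0.1679, 0.3089]
tool_rot: [-0.0, 0.707, 0.707, -0.0]
contact_force: [-0.0, -0.7, -0.1]
gripper_width: 0.319
grasp_force: 0.0
```

```bash
python3 - <<'E'
from h import *
for c in('side','top'):
    f=grab_frame(c);print([(t,round(d['p'],2),np.round(d['at'],3).tolist()) for t in('handle0','drawer_handle','bolt_knob') for d in place_of(c,t)])
    if c=='side':cv2.imwrite('pics/j.png',cv2.resize(f['color'][90:290,100:370,::-1],None,fx=2.9,fy=2.9))
s=state();print(s['tool_pos'],s['contact_force'],s['joint_pos'])
E
```

```text
[('handle0', 0.87, [0.559, -0.145, 0.172]), ('handle0', 0.77, [0.559, -0.384, 0.174]), ('handle0', 0.16, [0.401, 0.578, -0.0]), ('drawer_handle', 0.79, [0.365, 0.243, 0.139]), ('drawer_handle', 0.59, [0.559, -0.268, 0.17]), ('bolt_knob', 0.52, [0.428, 0.173, 0.191])]
[('handle0', 0.86, [0.565, -0.389, 0.172]), ('handle0', 0.4, [0.432, 0.178, 0.19]), ('drawer_handle', 0.87, [0.365, 0.248, 0.139]), ('drawer_handle', 0.66, [0.552, 0.544, 0.001]), ('bolt_knob', 0.43, [0.431, 0.178, 0.192]), ('bolt_knob', 0.17, [0.296, 0.334, 0.003])]
[ 0.56107413 -0.16795165  0.30912028] [-0.15026752  1.19779156  0.29267254] [-4.17889109e-01 -7.41747718e-02  1.61047392e+00  1.03329282e-05
  1.60631737e+00 -4.18148639e-01]
```

View pics/j.png

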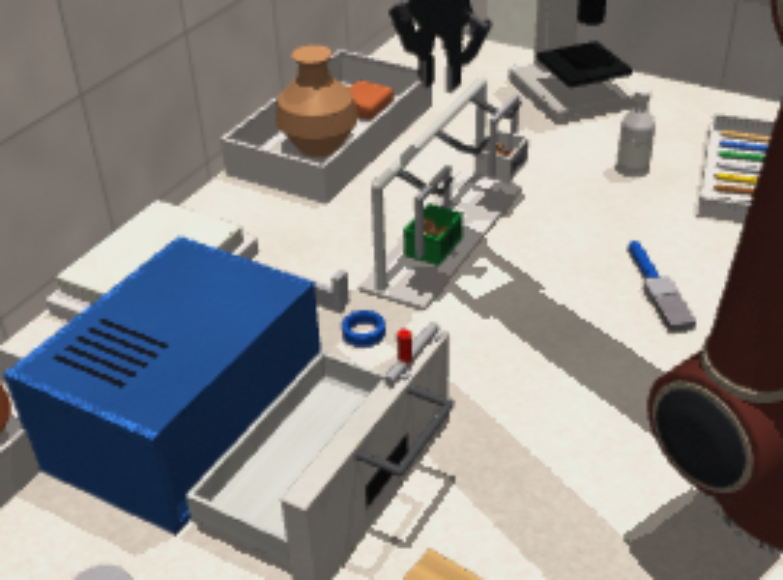

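Both baskets hang and the drawer is empty. The fingers now close along x, so I can grip the handle bar directly.

Request:
jog_arm(motion="36 .42 -.194 0 0 0 0; 36 .42 -.194 0 0 0 0; 36 .42 -.194 0 0 0 0; 36 .42 -.194 0 0 0 0; 36 .42 -.194 0 0 0 0")

```text
time: 30.98
tool_pos: [0.4633, 0.044, 0.3102]
tool_rot: [0.0, 0.706, 0.709, 0.0]
contact_force: [0.4, -0.6, 0.4]
gripper_width: 0.36
grasp_force: 0.0
```

Request:
jog_arm(motion="36 .42 -.194 0 0 0 0; 36 .42 -.194 0 0 0 0; 36 .42 -.194 0 0 0 0; 36 .42 -.194 0 0 0 0; 36 .42 -.194 0 0 0 0")

```text
time: 31.6
tool_pos: [0.3667, 0.2532, 0.3097]
tool_rot: [0.0, 0.706, 0.709, -0.0]
contact_force: [0.8, -0.0, -0.1]
gripper_width: 0.365
grasp_force: 0.0
```

Request:
jog_arm(motion="36 0 0 .1 0 0 0; 36 0 0 .2 0 0 0; 36 0 0 .3 0 0 0; 36 0 0 .378 0 0 0; 36 0 0 .378 0 0 0")

```text
time: 32.22
tool_pos: [0.3656, 0.2494, 0.1172]
tool_rot: [-0.001, 0.708, 0.706, -0.004]
contact_force: [-0.5, -0.5, 1.2]
gripper_width: 0.359
grasp_force: 0.0
```

Request:
jog_arm(motion="0 0 0 0 0 0 0; 0 0 0 0 0 0 0; 0 0 0 0 0 0 0; 0 0 0 0 0 0 0; 0 0 0 0 0 0 0")

```text
time: 32.85
tool_pos: [0.3688, 0.2519, 0.1231]
tool_rot: [0.002, 0.707, 0.707, 0.001]
contact_force: [1.4, -5.5, 5.9]
gripper_width: 0.09
grasp_force: 59.1
```

Request:
jog_arm(motion="0 0 .05 0 0 0 0; 0 0 .11 0 0 0 0; 0 0 .17 0 0 0 0; 0 0 .23 0 0 0 0; 0 0 .28 0 0 0 0")

```text
time: 33.48
tool_pos: [0.5089, 0.2485, 0.123]
tool_rot: [0.003, 0.707, 0.707, -0.003]
contact_force: [-4.0, -17.5, 13.1]
gripper_width: 0.089
grasp_force: 60.2
```

Request:
jog_arm(motion="0 0 .012 0 0 0 0; 0 0 .02 0 0 0 0; 0 0 .028 0 0 0 0; 0 0 .034 0 0 0 0; 0 0 .034 0 0 0 0")

```text
time: 34.1
tool_pos: [0.5257, 0.2481, 0.1231]
tool_rot: [0.004, 0.707, 0.707, -0.002]
contact_force: [-0.5, -17.9, 9.6]
gripper_width: 0.092
grasp_force: 61.0
```

Request:
jog_arm(motion="0 -.007 .004 .004 0 0 0; 0 -.007 .006 .004 0 0 0; 0 -.007 .008 .004 0 0 0; 0 -.007 .01 .004 0 0 0; 0 -.007 .01 .004 0 0 0")

```text
time: 34.72
tool_pos: [0.5272, 0.248, 0.123]
tool_rot: [-0.001, 0.707, 0.707, -0.003]
contact_force: [-17.0, -7.9, 22.8]
gripper_width: 0.09
grasp_force: 62.6
```

```bash
python3 - <<'E'
from h import *
for c in('side','top'):
    f=grab_frame(c);print([(t,round(d['p'],2),np.round(d['at'],3).tolist()) for t in('drawer_handle','bolt_knob') for d in place_of(c,t)[:1]])
    A=pts(f,np.ones((384,512),bool));P=A[((A>[.5,.05,.175])&(A<[.66,.2,.21])).all(1)];print('knob',len(P),P.mean(0).round(4),P.min(0).round(3),P.max(0).round(3))
s=state();print(s['tool_pos'],s['contact_force'])
E
```

```text
[('drawer_handle', 0.75, [0.524, 0.243, 0.142]), ('bolt_knob', 0.27, [0.556, -0.145, 0.068])]<stdin>:4: RuntimeWarning: Mean of empty slice.
  ret = um.true_divide(
Traceback (most recent call last):
ValueError: zero-size array to reduction operation minimum which has no identity
```

The x force shows the drawer is against its stop. I'll release, rise and look at the knob.

Request:
jog_arm(motion="10 0 0 0 0 0 0; 25 0 0 0 0 0 0; 30 0 0 0 0 0 0; 30 0 0 -.1 0 0 0; 30 0 0 -.2 0 0 0")

```text
time: 35.5
tool_pos: [0.5283, 0.2486, 0.2185]
tool_rot: [-0.001, 0.707, 0.707, -0.001]
contact_force: [0.7, 0.7, 0.8]
gripper_width: 0.3
grasp_force: 0.0
```

Request:
jog_arm(motion="36 .1 0 -.14 0 0 0; 36 .1 0 -.14 0 0 0; 36 .1 0 -.14 0 0 0; 36 .1 0 -.14 0 0 0; 36 .1 0 -.14 0 0 0")

```text
time: 36.12
tool_pos: [0.5284, 0.2976, 0.2864]
tool_rot: [-0.001, 0.707, 0.707, -0.002]
contact_force: [0.2, 0.1, -0.5]
gripper_width: 0.361
grasp_force: 0.0
```

```bash
python3 - <<'E'
from h import *
for c in('side','top'):
    f=grab_frame(c);print([(t,round(d['p'],2),np.round(d['at'],3).tolist()) for t in('drawer_handle','bolt_knob','handle0') for d in place_of(c,t)[:2]])
    A=pts(f,np.ones((384,512),bool));P=A[((A>[.56,.12,.175])&(A<[.62,.2,.205])).all(1)]
    if len(P):print('knob',len(P),P.mean(0).round(4),P.min(0).round(3),P.max(0).round(3))
s=state();print(s['tool_pos'],s['contact_force'])
E
```

```text
[('drawer_handle', 0.76, [0.523, 0.242, 0.138]), ('bolt_knob', 0.59, [0.586, 0.169, 0.19]), ('bolt_knob', 0.26, [0.297, 0.33, -0.0]), ('handle0', 0.73, [0.56, -0.388, 0.176]), ('handle0', 0.67, [0.562, -0.147, 0.17])]
knob 23 [0.585  0.1724 0.1881] [0.58  0.163 0.176] [0.59  0.179 0.201]
[('drawer_handle', 0.63, [0.528, 0.244, 0.139]), ('drawer_handle', 0.37, [0.562, -0.386, 0.168]), ('bolt_knob', 0.5, [0.56, -0.146, 0.072]), ('bolt_knob', 0.48, [0.588, 0.17, 0.19]), ('handle0', 0.75, [0.563, -0.151, 0.174]), ('handle0', 0.61, [0.561, -0.386, 0.176])]
knob 24 [0.589  0.1648 0.1947] [0.583 0.158 0.181] [0.597 0.172 0.205]
[0.52910391 0.29838622 0.28874796] [-0.02151629  0.11597949  1.38503604]
```

The drawer is shut and the knob is at (0.588, 0.170). I'll push it home with the fingers shut, from its +y side.

Request:
jog_arm(motion="0 -.176 .118 0 0 0 0; 0 -.176 .118 0 0 0 0; 0 -.176 .118 0 0 0 0; 0 -.176 .118 .1 0 0 0; 0 -.176 .118 .214 0 0 0")

```text
time: 37.15
tool_pos: [0.5889, 0.2115, 0.1826]
tool_rot: [0.001, 0.707, 0.707, 0.002]
contact_force: [-0.3, -0.2, -0.1]
gripper_width: -0.0
grasp_force: 0.0
```

Request:
jog_arm(motion="0 0 0 0 0 0 0; 0 -.03 0 0 0 0 0; 0 -.05 0 0 0 0 0; 0 -.07 0 0 0 0 0; 0 -.09 0 0 0 0 0")

```text
time: 37.78
tool_pos: [0.5891, 0.165, 0.1837]
tool_rot: [0.001, 0.707, 0.707, 0.001]
contact_force: [0.7, 2.0, 1.3]
gripper_width: -0.001
grasp_force: 0.9
```

Request:
jog_arm(motion="0 -.006 0 0 0 0 0; 0 -.012 0 0 0 0 0; 0 -.018 0 0 0 0 0; 0 -.022 0 0 0 0 0; 0 -.022 0 0 0 0 0")

```text
time: 38.4
tool_pos: [0.588, 0.1552, 0.1817]
tool_rot: [-0.001, 0.707, 0.707, 0.0]
contact_force: [0.8, 4.9, 1.0]
gripper_width: 0.0
grasp_force: 2.3
```

Request:
jog_arm(motion="0 -.002 0 0 0 0 0; 0 -.004 0 0 0 0 0; 0 -.006 0 0 0 0 0; 0 -.006 0 0 0 0 0; 0 -.006 0 0 0 0 0")

```text
time: 39.02
tool_pos: [0.588, 0.1549, 0.1817]
tool_rot: [-0.002, 0.706, 0.708, 0.002]
contact_force: [0.3, 12.7, -0.7]
gripper_width: -0.001
grasp_force: 6.4
```

The knob is firmly at its stop: the position holds while the force rises. Now I back off, rise and do a final check.

Request:
jog_arm(motion="0 .03 0 0 0 0 0; 0 .03 0 0 0 0 0; 0 .03 0 -.1 0 0 0; 0 .03 0 -.2 0 0 0; 0 .03 0 -.3 0 0 0")

```text
time: 39.65
tool_pos: [0.5879, 0.1656, 0.333]
tool_rot: [0.0, 0.707, 0.707, -0.001]
contact_force: [0.9, 0.1, -0.1]
gripper_width: 0.002
grasp_force: 0.0
```

Request:
jog_arm(motion="0 .3 -.3 0 0 0 0; 0 .3 -.3 0 0 0 0; 0 .3 -.3 0 0 0 0; 0 .3 -.3 0 0 0 0; 0 .3 -.3 0 0 0 0")

```text
time: 40.28
tool_pos: [0.4372, 0.3169, 0.3318]
tool_rot: [0.001, 0.706, 0.708, -0.0]
contact_force: [1.2, -0.1, -1.3]
gripper_width: 0.003
grasp_force: 0.0
```

```bash
python3 - <<'E'
from h import *
for c in('side','top'):
    f=grab_frame(c);print([(t,round(d['p'],2),np.round(d['at'],3).tolist()) for t in('drawer_handle','bolt_knob','handle0') for d in place_of(c,t)[:2]])
    if c=='side':cv2.imwrite('pics/k.png',cv2.resize(f['color'][90:290,100:370,::-1],None,fx=2.9,fy=2.9))
s=state();print(s['tool_pos'],s['contact_force'])
E
```

```text
[('drawer_handle', 0.71, [0.522, 0.241, 0.139]), ('handle0', 0.62, [0.558, -0.148, 0.171]), ('handle0', 0.59, [0.56, -0.385, 0.177])]
[('drawer_handle', 0.98, [0.526, 0.241, 0.138]), ('bolt_knob', 0.6, [0.587, 0.142, 0.191]), ('bolt_knob', 0.57, [0.565, -0.149, 0.173]), ('handle0', 0.94, [0.56, -0.388, 0.175]), ('handle0', 0.73, [0.563, -0.147, 0.175])]
[0.43873414 0.3157674  0.33163963] [ 0.1996301  -0.64397289 -0.08557429]
```

View pics/k.png

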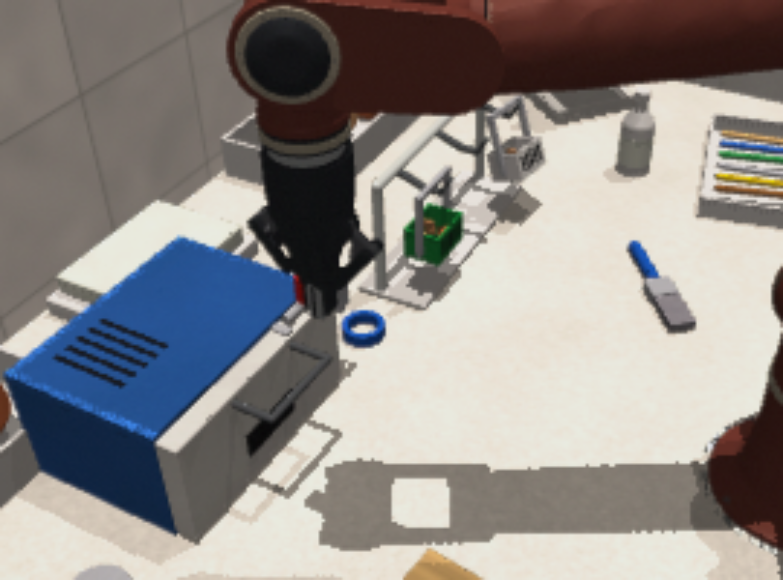

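Drawer and bolt are shut, but the white basket (520,150) has just been knocked and is swinging. I'll wait for it to settle and look again.

Request:
jog_arm(motion="0 .16 0 0 0 0 0; 0 .16 0 0 0 0 0; 0 .16 0 0 0 0 0; 0 .16 0 0 0 0 0; 0 .16 0 0 0 0 0")

```text
time: 41.3
tool_pos: [0.4383, 0.3955, 0.3321]
tool_rot: [0.0, 0.707, 0.707, 0.0]
contact_force: [0.0, 0.5, -0.1]
gripper_width: 0.002
grasp_force: 0.0
```

Request:
jog_arm(motion="0 0 0 0 0 0 0; 0 0 0 0 0 0 0; 0 0 0 0 0 0 0; 0 0 0 0 0 0 0; 0 0 0 0 0 0 0")

```text
time: 41.92
tool_pos: [0.438, 0.3965, 0.3318]
tool_rot: [-0.0, 0.707, 0.707, -0.0]
contact_force: [-0.9, 0.4, 0.5]
gripper_width: -0.0
grasp_force: 0.0
```

Request:
jog_arm(motion="0 0 0 0 0 0 0; 0 0 0 0 0 0 0; 0 0 0 0 0 0 0; 0 0 0 0 0 0 0; 0 0 0 0 0 0 0")

```text
time: 42.55
tool_pos: [0.4381, 0.3965, 0.3318]
tool_rot: [-0.0, 0.707, 0.707, 0.0]
contact_force: [1.4, 0.1, -0.7]
gripper_width: -0.0
grasp_force: 0.0
```

Request:
jog_arm(motion="0 0 0 0 0 0 0; 0 0 0 0 0 0 0; 0 0 0 0 0 0 0; 0 0 0 0 0 0 0; 0 0 0 0 0 0 0")

```text
time: 43.18
tool_pos: [0.4381, 0.3964, 0.3318]
tool_rot: [-0.0, 0.707, 0.707, -0.0]
contact_force: [0.3, 0.2, 0.1]
gripper_width: 0.004
grasp_force: 0.0
```

```bash
python3 - <<'E'
from h import *
for i in range(3):
  for c in('side','top'):
    f=grab_frame(c);print([(t,round(d['p'],2),np.round(d['at'],3).tolist()) for t in('basket0','handle0','bolt_knob') for d in place_of(c,t)[:2]])
    if c=='side':g=f
cv2.imwrite('pics/l.png',cv2.resize(g['color'][90:290,100:370,::-1],None,fx=2.9,fy=2.9))
E
```

```text
[('basket0', 0.95, [0.564, -0.147, 0.065]), ('basket0', 0.84, [0.563, -0.399, 0.069]), ('handle0', 0.73, [0.561, -0.146, 0.172]), ('handle0', 0.56, [0.561, -0.39, 0.176])]
[('basket0', 0.93, [0.561, -0.147, 0.07]), ('basket0', 0.56, [0.566, -0.391, 0.07]), ('handle0', 0.9, [0.565, -0.147, 0.174]), ('handle0', 0.78, [0.559, -0.392, 0.173]), ('bolt_knob', 0.43, [0.589, 0.142, 0.188])]
[('basket0', 0.82, [0.561, -0.143, 0.066]), ('basket0', 0.74, [0.544, -0.369, 0.071]), ('handle0', 0.7, [0.561, -0.387, 0.174]), ('handle0', 0.57, [0.558, -0.146, 0.173]), ('bolt_knob', 0.51, [0.587, 0.135, 0.186])]
[('basket0', 0.91, [0.559, -0.147, 0.07]), ('basket0', 0.68, [0.572, -0.404, 0.076]), ('handle0', 0.9, [0.56, -0.39, 0.175]), ('handle0', 0.79, [0.562, -0.147, 0.171]), ('bolt_knob', 0.59, [0.588, 0.138, 0.191])]
[('basket0', 0.74, [0.554, -0.379, 0.069]), ('basket0', 0.55, [0.559, -0.144, 0.064]), ('handle0', 0.62, [0.562, -0.147, 0.174]), ('handle0', 0.57, [0.56, -0.385, 0.177]), ('bolt_knob', 0.67, [0.403, 0.579, 0.005]), ('bolt_knob', 0.39, [0.584, 0.136, 0.19])]
[('basket0', 0.85, [0.544, -0.383, 0.07]), ('basket0', 0.67, [0.607, 0.237, -0.0]), ('handle0', 0.98, [0.562, -0.147, 0.173]), ('handle0', 0.7, [0.561, -0.388, 0.172]), ('bolt_knob', 0.7, [0.59, 0.139, 0.19]), ('bolt_knob', 0.25, [0.407, 0.58, -0.004])]
```

View pics/l.png

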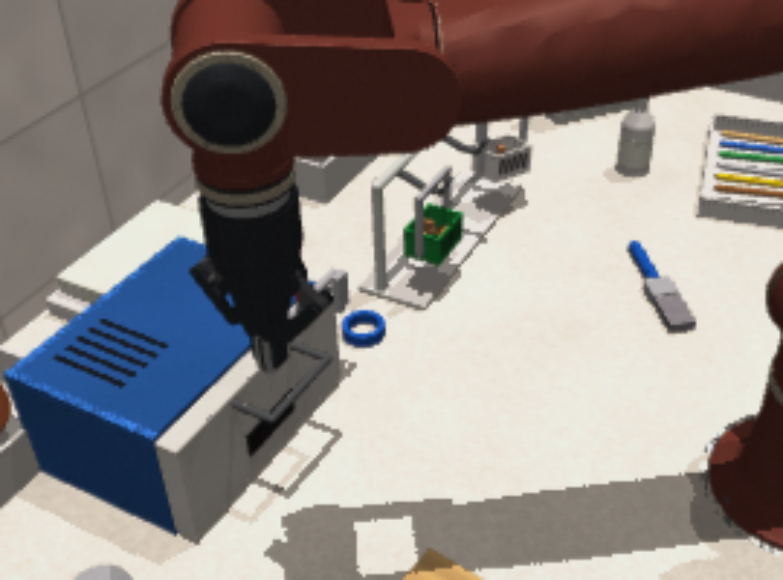

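The white basket's bar is still on its hook, and the basket is swinging gently. I'll let it calm down.

Request:
jog_arm(motion="0 0 0 0 0 0 0; 0 0 0 0 0 0 0; 0 0 0 0 0 0 0; 0 0 0 0 0 0 0; 0 0 0 0 0 0 0")

```text
time: 45.0
tool_pos: [0.4381, 0.3965, 0.3318]
tool_rot: [-0.0, 0.707, 0.707, 0.0]
contact_force: [0.1, 0.1, -0.5]
gripper_width: -0.002
grasp_force: 0.0
```

Request:
jog_arm(motion="0 0 0 0 0 0 0; 0 0 0 0 0 0 0; 0 0 0 0 0 0 0; 0 0 0 0 0 0 0; 0 0 0 0 0 0 0")

```text
time: 45.62
tool_pos: [0.4381, 0.3965, 0.3318]
tool_rot: [-0.0, 0.707, 0.707, -0.0]
contact_force: [0.3, 1.0, -0.1]
gripper_width: -0.003
grasp_force: 0.0
```

Request:
jog_arm(motion="0 0 0 0 0 0 0; 0 0 0 0 0 0 0; 0 0 0 0 0 0 0; 0 0 0 0 0 0 0; 0 0 0 0 0 0 0")

```text
time: 46.25
tool_pos: [0.4381, 0.3964, 0.3318]
tool_rot: [-0.0, 0.707, 0.707, 0.0]
contact_force: [0.2, 0.2, -0.3]
gripper_width: -0.002
grasp_force: 0.0
```

Request:
jog_arm(motion="0 0 0 0 0 0 0; 0 0 0 0 0 0 0; 0 0 0 0 0 0 0; 0 0 0 0 0 0 0; 0 0 0 0 0 0 0")

```text
time: 46.88
tool_pos: [0.4381, 0.3965, 0.3318]
tool_rot: [0.0, 0.707, 0.707, 0.0]
contact_force: [-0.5, 0.0, 0.4]
gripper_width: 0.001
grasp_force: 0.0
```

Request:
jog_arm(motion="0 0 0 0 0 0 0; 0 0 0 0 0 0 0; 0 0 0 0 0 0 0; 0 0 0 0 0 0 0; 0 0 0 0 0 0 0")

```text
time: 47.5
tool_pos: [0.4381, 0.3965, 0.3318]
tool_rot: [0.0, 0.707, 0.707, -0.0]
contact_force: [0.4, 0.2, -0.3]
gripper_width: -0.001
grasp_force: 0.0
```

Request:
jog_arm(motion="0 0 0 0 0 0 0; 0 0 0 0 0 0 0; 0 0 0 0 0 0 0; 0 0 0 0 0 0 0; 0 0 0 0 0 0 0")

```text
time: 48.12
tool_pos: [0.4381, 0.3964, 0.3318]
tool_rot: [0.0, 0.707, 0.707, 0.0]
contact_force: [-0.2, -0.6, 0.4]
gripper_width: 0.003
grasp_force: 0.0
```

```bash
python3 - <<'E'
from h import *
for i in range(4):
    f=grab_frame('top');print([(t,round(d['p'],2),np.round(d['at'],3).tolist()) for t in('basket0','handle0','drawer_handle','bolt_knob') for d in place_of('top',t)[:2]])
E
```

```text
[('basket0', 0.92, [0.566, -0.394, 0.073]), ('basket0', 0.61, [0.559, -0.148, 0.068]), ('handle0', 0.66, [0.56, -0.391, 0.173]), ('handle0', 0.66, [0.566, -0.149, 0.173]), ('drawer_handle', 0.96, [0.526, 0.242, 0.141]), ('bolt_knob', 0.53, [0.59, 0.14, 0.19]), ('bolt_knob', 0.32, [0.4, -0.588, -0.003])]
[('basket0', 0.86, [0.56, -0.148, 0.072]), ('handle0', 0.65, [0.561, -0.391, 0.173]), ('drawer_handle', 0.58, [0.525, 0.244, 0.138]), ('bolt_knob', 0.4, [0.59, 0.141, 0.189]), ('bolt_knob', 0.37, [0.299, 0.331, 0.001])]
[('basket0', 0.65, [0.565, -0.391, 0.071]), ('basket0', 0.64, [0.561, -0.145, 0.069]), ('handle0', 0.86, [0.565, -0.389, 0.174]), ('handle0', 0.8, [0.565, -0.148, 0.172]), ('drawer_handle', 0.88, [0.525, 0.244, 0.136])]
[('basket0', 0.69, [0.562, -0.147, 0.069]), ('basket0', 0.41, [0.27, -0.284, -0.003]), ('handle0', 0.84, [0.566, -0.148, 0.175]), ('handle0', 0.65, [0.561, -0.391, 0.172]), ('drawer_handle', 0.92, [0.526, 0.243, 0.135]), ('bolt_knob', 0.59, [0.588, 0.139, 0.188])]
```

Everything is settled and in place.

```bash
python3 -c "
from plant import *
print(job_done())"
```

```text
the job is handed in; nothing more can be done
None
```

I handed the job in: both baskets (white and green) hang on their own hooks, the drawer is shut and the bolt is home, as far as the last camera readings show; the hand-in call returned no verdict.

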